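# Turn the herb carousel to the red tin

## Robot

A 6-joint arm with a two-finger parallel gripper is mounted at the origin on the work surface. World frame = base frame: x ahead of the robot, y to its left, z up, the work surface at z = 0. Lengths are in m, angles in rad, forces in N, time in s.
With the tool pointing down it reaches from about 0.25 to 0.775 m from the base axis. Payload 4 kg.
Tool frame: the origin (TCP) lies on the front face of the gripper's body, between the roots of the fingers; the fingertips stand ctrl.tip_extent ahead of it and the grasp point (between the pads) lies 54 mm ahead of it (ctrl.tip_extent is the distance from the TCP to the fingertips, in m); z points along the fingers, y is the line along which they close (so a half turn about z gives the same grasp; the last joint's range is limited). The gripper opens to 85 mm and grips with 20 to 120 N. Pads are 22 mm wide; open, the fingers measure 114 mm over their backs; the gripper's body (76 mm by 85 mm) begins 54 mm behind the grasp point. The pads swing forward as they close: fully open they stand 13 mm farther back than shut.
Start: joints at [-1.352, 0.087, 1.371, -0, 1.684, -0.103], TCP at [0.174, -0.522, 0.304] pointing down, gripper open.
Joint ranges: [-3.1, 3.1], [-0.76, 2.03], [0.27, 2.55], [-1.08, 4.22], [0.17, 2.65], [-2.57, 2.57]. Speed limits (rad/s): [2.79, 2.79, 3.14, 3.14, 3.14, 3.14].

## Interface

Orientations are given as a unit quaternion [x, y, z, w].
In Python, from rig import ctrl, cams gives the robot as it stands. Calls block until the motion is done:
- ctrl.move_ptp(position, orientation): joint-space move of the TCP to a pose.
- ctrl.movel(position, frame=None, feed=0.15, force_limit=None): straight line of the TCP; frame=None keeps the orientation; feed is the mean speed in m/s. With force_limit (N) it stops when the force on the tool has changed by that much, and returns True; else False.
- ctrl.move_joints(angles): joint-space move.
- ctrl.set_gripper(opening, grip_force=None): finger opening in m; grip_force is the grip in N (None keeps the last); returns when the fingers have stopped.
- ctrl.hold(seconds).
- ctrl.solve_ik(position, orientation): joint angles nearest the present ones, or None.
- cams.grab_frame(name): name is "scene" or "top" or "wrist"; returns the picture (400x640x3 uint8, blue, green, red); there is no depth.
- cams.get_calibration(name): a dict with "fx", "fy", "cx", "cy" (pixels), "rvec" (rotation vector, rad) and "tvec" (3), from world to camera coordinates, as OpenCV has them. Camera axes: x right, y down, z forward; pixel columns grow to the right and rows downward; lengths in m; the calibration is good to about 2 mm. A picture is of the moment at which its call begins: read the wrist's pose just before it. get_calibration takes no time and is no camera call; for the wrist camera it gives the pose at the moment of the call.
A pose or a line that the arm cannot do raises ctrl.IKError and nothing moves.
- ctrl.sign_off(): hands the job in; it is judged then, once.
Readings, each from a call of its own:
- ctrl.current_clock(): time.
- ctrl.current_q(): joint angles.
- ctrl.current_dq(): joint speeds.
- ctrl.current_joint_torque(): joint torques, N m.
- ctrl.current_tool_pos(): TCP position.
- ctrl.current_ee_rot(): TCP orientation.
- ctrl.current_contact_force(): force on the tool from outside, world axes, zero at the start.
- ctrl.current_torque(): the same for the moment, N m.
- ctrl.current_width(): finger opening in m.
- ctrl.current_gripper_force(): force on a finger pad.
Only numpy, scipy, OpenCV 4.12 (cv2) and the standard library are available. Lean on these libraries where they do the work, as an engineer would, in place of code of your own. Each camera call takes 0.05 s, during which the arm holds its last target. There are 200 camera calls.

## Task

Bring the red-lidded herb tin to the front of the carousel: push the brass studs on the turntable's rim with the fingertips until the red tin stands right at the yellow arrow, its middle on the arrow's line, and then let go and leave it at rest. Do not touch, lift or tip any of the tins, and leave everything else on the counter where it is.

Things in the scene. Friction and masses are not known exactly. Their poses are not given: they have to be found in the camera images.
- stand: fixed foot of the herb carousel, dark metal, with a flat yellow arrow lying low (under 11 mm) on the counter before it. Origin on the turning axis at counter height. Its -x axis runs along the arrow's line, from the turning axis out to the arrow: that side is the front. Its yaw varies a little from start to start; the arrow does not turn with the carousel.
- pointer_tip (a point): tip of the yellow arrow, 160 mm from the turning axis, 11 mm above the counter; the arrow points at the turning axis, just outside the rim; the wanted tin must stop on this line, on the same side of the axis.
- carousel: pale wooden turntable, 296 mm across, 16 mm thick, top 40 mm above the counter; turns endlessly either way about its upright axis with light rubbing (about 1 N at the rim) and stops where it is left. Origin on the axis at counter height. Six tin pockets (collars 10 mm high), centres 82 mm from the axis, at 0, 60 .. 300 degrees from its x axis; the red tin's is on +x.
- stud (a point): top of one of six upright brass studs on the turntable's rim, 135 mm from the axis, at 30, 90, 150, 210, 270 and 330 degrees counter-clockwise from the carousel's x axis (this one at 30), half-way between the pockets. Each is 14 mm thick and rises 35 mm above the turntable's top, to 75 mm above the counter. Made to be pushed sideways along the rim.
- hub_top (a point): top of the wooden knob in the turntable's middle, on the turning axis, 80 mm above the counter and up to 60 mm across; turns with it.
- red_tin: red-lidded loose round herb tin, brushed metal, 44 mm across (lid 46 mm), 45 mm tall, standing in one of the carousel's pockets; origin at the centre of its underside. It stands in the pocket on the carousel's x axis. It is the wanted one. Not to be touched.
- green_tin: green-lidded loose round herb tin, brushed metal, 44 mm across (lid 46 mm), 45 mm tall, standing in one of the carousel's pockets; origin at the centre of its underside. Not to be touched.
- blue_tin: blue-lidded loose round herb tin, brushed metal, 44 mm across (lid 46 mm), 45 mm tall, standing in one of the carousel's pockets; origin at the centre of its underside. Not to be touched.
- white_tin: white-lidded loose round herb tin, brushed metal, 44 mm across (lid 46 mm), 45 mm tall, standing in one of the carousel's pockets; origin at the centre of its underside. Not to be touched.
- black_tin: black-lidded loose round herb tin, brushed metal, 44 mm across (lid 46 mm), 45 mm tall, standing in one of the carousel's pockets; origin at the centre of its underside. Not to be touched.
- yellow_tin: yellow-lidded loose round herb tin, brushed metal, 44 mm across (lid 46 mm), 45 mm tall, standing in one of the carousel's pockets; origin at the centre of its underside. Not to be touched.
- mortar: loose brass mortar (open cup), 100 mm across, 75 mm tall, to the right on the counter; origin at the centre of its underside. Bystander.
- amber_bottle: loose amber bottle, 60 mm across, 110 mm tall, far right; origin at the centre of its underside. Bystander.
- weigh_bowl: loose shallow steel bowl, 110 mm across, 35 mm tall, to the left; origin at the centre of its underside. Bystander.
- spatula: loose spatula, 200 mm long, lying flat across beyond the carousel. Bystander.
- herb_jar: loose glass jar with green lid, 70 mm across, 100 mm tall, left and beyond; origin at the centre of its underside. Bystander.

How it is judged:
By the outcome, as a careful person would: the job done as asked, in the order asked, and still so for the second after the job is handed in, with the robot touching nothing.
It also fails if it takes over 54 s, if anything falls off the work surface, if the arm or the gripper's body presses on something with over 40 N, if the wrist force passes 120 N, or if a joint passes its speed limit or range.

## Working session

There is one attempt and no reset: what is moved stays moved. The work goes in short steps, each a Python script; the robot and the scene stay as the last script left them, time stands still between calls to the robot, and variables do not carry over. Pictures are saved under pics/ and viewed, at most 10 in all, crops included, and the job is handed in when it is done.

```bash
mkdir -p pics; ls
python3 - <<'E'
from rig import ctrl,cams
import cv2
for n in("top","scene"):
    cv2.imwrite(f"pics/{n}0.png",cams.grab_frame(n)); print(n,cams.get_calibration(n))
print(ctrl.tip_extent,ctrl.current_clock(),ctrl.current_ee_rot())
E
```

```text
pics
top {'fx': 507.4732357540498, 'fy': 507.4732357540498, 'cx': 313.7645969269898, 'cy': 198.8224325491695, 'rvec': array([ 2.15409622, -2.10533415,  0.17768485]), 'tvec': array([-0.00234605,  0.60077383,  1.57203988])}
scene {'fx': 434.28319126495694, 'fy': 434.28319126495694, 'cx': 322.4641582561259, 'cy': 194.71795037413898, 'rvec': array([ 1.89413588,  1.88759636, -0.56214501]), 'tvec': array([ 1.17249718e-03, -4.25942247e-01,  1.56960347e+00])}
0.0726 0.1 [ 9.87083032e-01  1.60206303e-01 -7.30461331e-05 -1.01153173e-03]
```

View pics/top0.png

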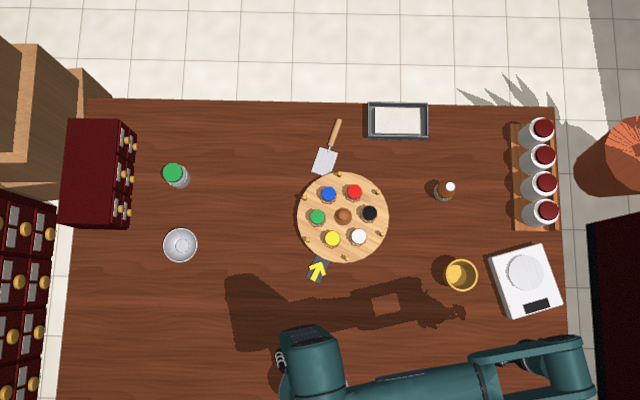

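View pics/scene0.png

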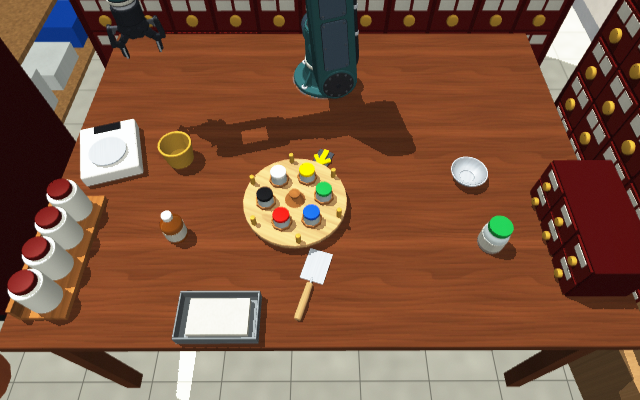

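The top view shows the carousel centred near (343,217), the red lid at (354,191) and the arrow at (318,268). The scene view agrees, with red at (281,215) and the arrow at (322,158). Red is nearly opposite the arrow.

```bash
cat > h.py <<'E'
import cv2, numpy as np
from rig import ctrl, cams
from scipy.spatial.transform import Rotation as R
def ray(n,uv,z,c=None):
    c=c or cams.get_calibration(n); Rm=cv2.Rodrigues(c["rvec"])[0]; o=-Rm.T@c["tvec"].ravel()
    d=Rm.T@np.array([(uv[0]-c["cx"])/c["fx"],(uv[1]-c["cy"])/c["fy"],1]); return o+d*(z-o[2])/d[2]
def blobs(hsv,lo,hi,amin=15):
    m=cv2.inRange(hsv,np.array(lo),np.array(hi)); n,l,s,c=cv2.connectedComponentsWithStats(m)
    return [(s[i,4],c[i]) for i in range(1,n) if s[i,4]>=amin]
COL=dict(red=([0,180,120],[6,255,255]),green=([50,100,60],[80,255,255]),blue=([105,120,80],[125,255,255]),
 yellow=([24,190,120],[34,255,255]),white=([0,0,200],[180,35,255]),black=([0,0,0],[180,90,45]))
def look(n,img,box):
    hsv=cv2.cvtColor(img,cv2.COLOR_BGR2HSV); x0,y0,x1,y1=box; out={}
    for k,(lo,hi) in COL.items():
        out[k]=[(int(a),c+[x0,y0]) for a,c in blobs(hsv[y0:y1,x0:x1],lo,hi)]
    return out
def ang(p,q): return np.degrees(np.arctan2(p[1]-q[1],p[0]-q[0]))
E
python3 - <<'E'
from h import *
for n,box in(("top",(285,165,400,285)),("scene",(235,140,355,250))):
    o=look(n,cv2.imread(f"pics/{n}0.png"),box)
    for k,v in o.items():
        for a,c in v: print(n,k,a,c.round(1),ray(n,c,.085).round(4)[:2],ray(n,c,.008).round(4)[:2])
E
```

```text
top red 153 [354.1 191.1] [ 0.6223 -0.1148] [ 0.637  -0.1205]
top green 162 [316.9 216.6] [5.391e-01 3.000e-04] [5.496e-01 2.000e-04]
top blue 156 [328.1 193.4] [ 0.6133 -0.0335] [ 0.6275 -0.0352]
top white 158 [321.8 168.6] [ 0.6926 -0.0119] [ 0.7108 -0.0125]
top white 162 [358.5 235.8] [ 0.4821 -0.1297] [ 0.4898 -0.1361]
top black 135 [369.2 212.5] [ 0.5554 -0.1626] [ 0.5668 -0.1706]
scene red 212 [280.4 214.4] [ 0.6272 -0.1156] [ 0.5816 -0.124 ]
scene green 196 [323.3 188.8] [ 0.5455 -0.0011] [ 0.4935 -0.0006]
scene blue 207 [311. 212.] [ 0.62   -0.0342] [ 0.5738 -0.0362]
scene yellow 141 [322.4 157.4] [ 0.4354 -0.0031] [ 0.3749 -0.0027]
scene yellow 177 [306.4 169.4] [ 0.4789 -0.0489] [ 0.4217 -0.0521]
scene white 167 [277.6 171. ] [ 0.4842 -0.1306] [ 0.4275 -0.1402]
scene black 173 [264.1 194.3] [ 0.5632 -0.1632] [ 0.5126 -0.1753]
```

Run:
```python
from h import *
im=cv2.imread("pics/top0.png"); hsv=cv2.cvtColor(im,cv2.COLOR_BGR2HSV)
x0,y0=300,225
for a,c in blobs(hsv[y0:285,x0:350],[22,140,140],[36,255,255]):
    c=c+[x0,y0]; print(a,c,ray("top",c,.085)[:2],ray("top",c,.009)[:2])
C=np.array([.5475,-.0815])
m=cv2.inRange(hsv[y0:285,x0:350],np.array([22,140,140]),np.array([36,255,255]))
n,l,s,c=cv2.connectedComponentsWithStats(m)
for i in range(1,n):
    if s[i,4]>15:
        ys,xs=np.nonzero(l==i); P=np.array([ray("top",(x+x0,y+y0),.009)[:2] for x,y in zip(xs,ys)])
        d=P-C; r=np.hypot(*d.T); print(s[i,4],"r",r.min(),r.max(),"ang",ang(P.mean(0),C),"inner",ang(P[r<np.percentile(r,15)].mean(0),C),"outer",ang(P[r>np.percentile(r,85)].mean(0),C))
for t in (6,50,96,140,186):
    p=C+.135*np.array([np.cos(np.radians(t)),np.sin(np.radians(t))])
    print(t,np.round(ctrl.solve_ik([*p,.122],(R.from_euler("z",t,degrees=True)*R.from_euler("x",180,degrees=True)).as_quat()),2))
p=[*(C+[0.02,0]),.36]
q=ctrl.solve_ik([.36,-.08,.36],(R.from_euler("z",90,degrees=True)*R.from_euler("x",180,degrees=True)).as_quat());print(q)
```

```text
176 [332.01136364 237.96022727] [ 0.47343355 -0.04804205] [ 0.48067213 -0.05040349]
170 [316.76470588 270.23529412] [ 0.37353616 -0.00311501] [ 0.37592781 -0.00329663]
176 r 0.05064208325857405 0.09709332606272758 ang 155.04101173948607 inner 155.13199873539085 outer 154.9873886275394
170 r 0.16041329965420179 0.22319304472580498 ang 155.49437261249147 inner 155.52761831733608 outer 155.35749169935912
6 [-0.18  0.47  1.25 -0.    1.41  1.28]
50 [-0.05  0.37  1.4  -0.    1.37  0.64]
96 [-0.01  0.16  1.66  0.    1.32 -0.11]
140 [-0.12 -0.04  1.87  0.    1.31 -0.99]
186 [-0.36 -0.08  1.91  0.    1.31 -2.04]
[-0.37275627 -0.32711381  1.63155101  0.          1.83715545 -0.37275627]
```

```bash
cat >> h.py <<'E'
C=np.array([.5475,-.0815])
def pose(t,z,r=.135):
    a=np.radians(t); return [*(C+r*np.array([np.cos(a),np.sin(a)])),z],(R.from_euler("z",t,degrees=True)*R.from_euler("x",180,degrees=True)).as_quat()
def line(t,z,feed,**k):
    p,o=pose(t,z); return ctrl.movel(p,o,feed=feed,**k)
E
python3 - <<'E'
from h import *
ctrl.set_gripper(.04)
ctrl.move_ptp(*pose(5.9,.2))
print(ctrl.current_clock(), line(5.9,.124,.12,force_limit=6))
c=cams.get_calibration("wrist"); cv2.imwrite("pics/w1.png",cams.grab_frame("wrist"))
cv2.imwrite("pics/t1.png",cams.grab_frame("top"))
print(ctrl.current_clock(),ctrl.current_width(),ctrl.current_contact_force())
E
```

```text
3.0583 False
3.9417 0.040050362245201934 [ 0.68443064  0.24595367 -0.89181045]
```

View pics/w1.png

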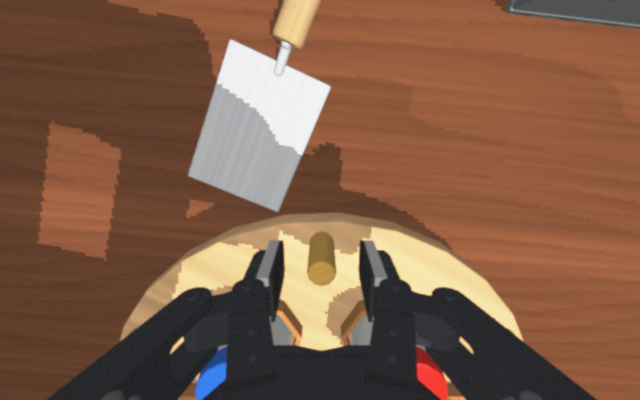

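The stud at (321,262) sits midway between the fingertips (about x=272 and x=370), so I'll start the sweep.

Run:
```python
from h import *
ctrl.set_gripper(.024)
for t in np.linspace(5.9,185.5,13)[1:]:
    if line(t,.124,.06,force_limit=20): print("stop",t,ctrl.current_contact_force()); break
print(ctrl.current_clock(),ctrl.current_contact_force(),ctrl.current_width())
cv2.imwrite("pics/w2.png",cams.grab_frame("wrist")); im=cams.grab_frame("top"); cv2.imwrite("pics/t2.png",im); s=cams.grab_frame("scene"); cv2.imwrite("pics/s2.png",s)
for n,i,b in(("top",im,(285,165,400,285)),("scene",s,(235,140,355,250))):
    for k,v in look(n,i,b).items():
        for a,c in v: print(n,k,a,c.round(1),ray(n,c,.085).round(4)[:2],round(ang(ray(n,c,.085),C),1))
```

```text
13.0417 [-0.31324619 -0.19978406  0.93506529] 0.023796248820222323
top red 104 [329.2 236.6] [ 0.4775 -0.0393] 148.9
top green 159 [369.3 213.5] [ 0.5525 -0.1628] -86.5
top blue 87 [358.4 234.2] [ 0.487  -0.1294] -141.6
top white 161 [321.9 168.6] [ 0.6925 -0.0124] 25.5
top white 157 [328.9 192.4] [ 0.6165 -0.036 ] 33.4
top black 137 [316.8 215.7] [5.419e-01 4.000e-04] 93.9
scene red 181 [307.5 169.6] [ 0.4795 -0.0458] 152.3
scene green 202 [264.2 193. ] [ 0.5588 -0.1633] -82.1
scene blue 179 [278.9 171.4] [ 0.4857 -0.1268] -143.8
scene yellow 143 [322.5 157.5] [ 0.4358 -0.0029] 144.9
scene yellow 209 [279.2 214. ] [ 0.626  -0.1189] -25.5
scene white 198 [309.8 211.8] [ 0.6194 -0.0373] 31.6
scene black 371 [289.3 145.7] [ 0.3914 -0.1009] -172.9
scene black 178 [323.3 190. ] [ 0.5495 -0.001 ] 88.6
```

View pics/t2.png

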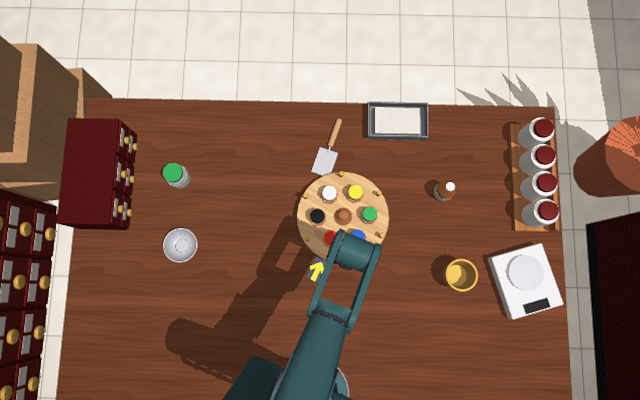

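View pics/w2.png

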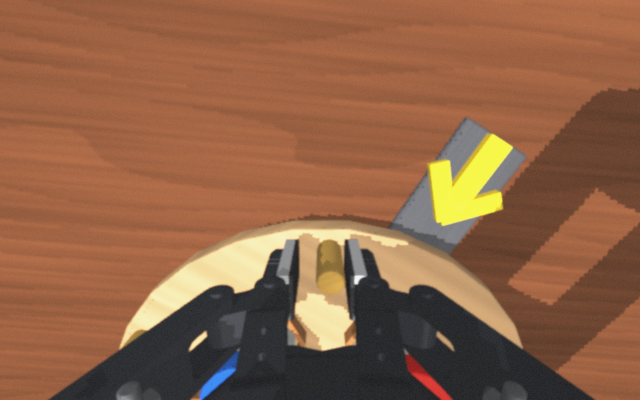

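The top view shows the red lid near (331,238), just short of the arrow at (318,268). The wrist view shows the stud at (329,265) against the trailing finger. The lids that aren't hidden put the table about 2° short, so I'll push that much, then clear off and check.

```bash
cat > chk.py <<'E'
from h import *
import sys
im=cams.grab_frame("top"); cv2.imwrite(f"pics/{sys.argv[1]}.png",im)
hsv=cv2.cvtColor(im,cv2.COLOR_BGR2HSV)[165:260,285:400]; COL["yellow"]=([22,140,140],[36,255,255])
off=dict(red=0,blue=60,green=120,yellow=180,black=-60,white=-120); P={}
for k in COL:
    b=[c+[285,165] for a,c in blobs(hsv,*COL[k],60)]
    b=[ray("top",c,.085)[:2] for c in b]; b=[p for p in b if abs(np.hypot(*(p-C))-.082)<.012]
    if b: P[k]=b[0]
pts=np.array(list(P.values())); cen=pts.mean(0) if len(P)==6 else C
print("centre",cen,"n",len(P))
e=[]
for k,p in P.items(): e.append(((ang(p,cen)-off[k]*1)+360)%360); print(k,p.round(4),round(e[-1],2), round(np.hypot(*(p-cen)),4))
a=[ang(ray("top",c+[300,255],.009),cen) for _,c in blobs(cv2.cvtColor(im,cv2.COLOR_BGR2HSV)[255:285,300:340],*COL["yellow"],60)]
print("arrow",a,"clock",ctrl.current_clock())
E
python3 - <<'E'
from h import *
line(187.5,.124,.02,force_limit=20)
line(186.3,.124,.02)      # ease off the stud, centring the gap
ctrl.set_gripper(.03)
line(186.3,.2,.12)
ctrl.move_ptp([.3,-.35,.3],pose(186.3,.2)[1])
E
python3 chk.py t3
```

```text
centre [ 0.5475 -0.0815] n 5
red [ 0.4771 -0.0416] 150.48 0.081
green [ 0.5554 -0.1628] 155.53 0.0817
yellow [ 0.6224 -0.1161] 155.19 0.0825
white [ 0.6153 -0.0343] 154.82 0.0826
black [ 5.393e-01 -3.000e-04] 155.78 0.0816
arrow [np.float64(154.91003795619528)] clock 14.9333Traceback (most recent call last):
  File "<stdin>", line 6, in <module>
rig.IKError: the arm cannot take that pose within its joint ranges
```

View pics/t3.png

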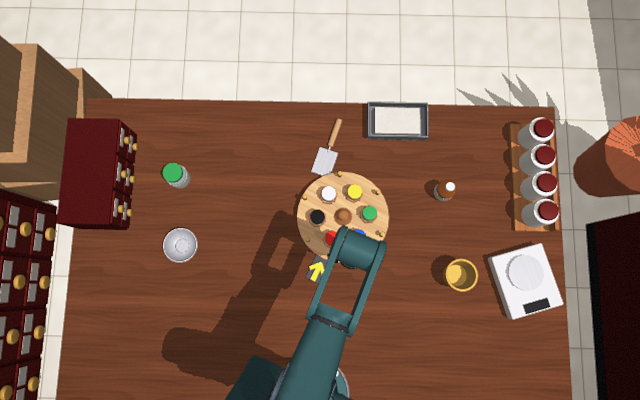

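The arm still hides part of the red tin, at about (331,238), because the retreat pose wasn't reachable. I'll go back to the start pose for a clear view.

```bash
python3 - <<'E'
from h import *
p=ctrl.current_tool_pos(); print(p)
ctrl.movel([p[0],p[1],.28])
ctrl.move_joints([-1.352,0.087,1.371,0,1.684,-0.103]); ctrl.hold(.3)
E
python3 chk.py t4
```

```text
[ 0.41273129 -0.09609599  0.19886857]
centre [ 0.54783435 -0.08159311] n 6
red [ 0.4744 -0.0473] 155.0 0.0811
green [ 0.5554 -0.1628] 155.31 0.0816
blue [ 0.4801 -0.1287] 154.82 0.0825
yellow [ 0.6224 -0.1161] 155.15 0.0822
white [ 0.6153 -0.0343] 155.01 0.0823
black [ 5.394e-01 -2.000e-04] 155.9 0.0818
arrow [np.float64(155.51265295935232)] clock 17.7417
```

View pics/t4.png

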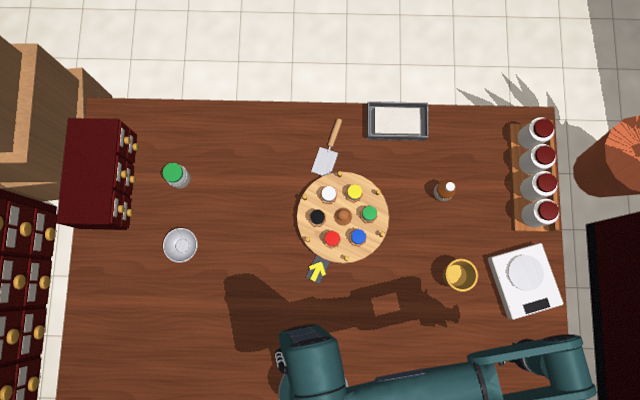

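The red tin at (332,238) now lines up with the arrow at (318,268). The table reads 155.2° and the arrow 155.5°, about 0.4 mm at the tin, and everything else is where it was.

```bash
python3 -c "
from rig import ctrl
print(ctrl.sign_off())"
```

```text
the job is handed in; nothing more can be done
None
```

The red tin stands at the yellow arrow, about 0.3° (0.4 mm) off its line by the last camera check; the turntable is at rest, no tin appears to have been touched, and I handed the job in at about 18 s on the robot's clock.

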